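# Clamp a plaster model in the sprung fixture and hold the paddle

## Task

Take the plaster model that stands in front beside the blue clamping fixture (not the one at the back of the bench) and set it squarely on the middle of the fixture's black rubber seat, its narrow front-teeth end towards the robot's side, and let go of it. Then push the orange-topped paddle down until the white pointer on its end stands in the green band of the gauge, never right down on its stop, so that the sprung nose clamps the model; keep it there for at least two seconds and finish still holding it down. Leave the bottle, the tin and the wax block behind the fixture where they are.

Things in the scene. Friction and masses are not known exactly. Their poses are not given: they have to be found in the camera images.
- model_center (a point): Centre of the loose beige plaster arch model with teeth, half-way up, 14 mm above its underside. 62 (x) x 66 (y) x 28 mm high (flat-sided base to 20 mm, teeth above), 0.1 to 0.2 kg. z up; -x points to the narrow front-teeth end, +x to the wide flat heel. Grasp the end faces at x = -31 and +31 mm, flat and parallel, 35 and 58 mm wide.
- plaster_model: The same model, origin at the centre of its underside, same axes. Its side faces, y = -33 and +33 mm, are flat only from x = -3 to +27 mm; the fixture clamps it there.
- model_front (a point): Middle of the model's narrow front end face, 31 mm from its centre along its -x.
- seat (a point): Centre of the top of the fixture's rubber seat, 22 mm above the bench, 44 mm (x) by 56 mm (y): the middle of the model's underside belongs here, model axes parallel to the seat's (front end to -x, the robot's side). z up; -y to the paddle, +y to the fixed steel stop. The model's end faces overhang the seat, leaving room for fingers; the base plate below is 8 mm thick.
- fixture: The fixture, fixed to the bench: origin on the bench under the seat's centre, same axes. Base 70 x 290 x 8 mm. The stop's face is at y = +38.5 mm, its top 42 mm above the bench; the open clamp nose is at y = -38.5 mm, so the model has 5.5 mm of play on either side and clamping pushes it against the stop. Two pivot cheeks at y = -100 mm, 92 mm high.
- clamp_nose: Round rubber nose, 18 mm across, on a sprung plunger 12 mm to +x of the seat's centre, 11 mm above the seat. It moves to +y by 50 mm per radian of the paddle, meets the model (against the stop) at about 0.22 rad, then yields against a spring of about 1 N per mm.
- paddle (a joint): Angle of the spring-return paddle: 0 at rest (tilted 0.18 rad up), grows as it is pushed down; level at 0.18, hard stop at 0.55. The pointer is in the green band from 0.29 to 0.43 (middle 0.36). It springs back when let go.
- paddle_press (a point): Middle of the orange pad's top face, where to push: pad 34 mm (x) by 44 mm (along the paddle), 85 mm from the pivot; 104 mm above the bench at rest, 74 mm at the middle of the band (30 mm of travel). Holding there takes about 8 to 9 N with the model clamped. Moves with the paddle.
- paddle_tip (a point): The paddle's end with the white pointer strip, 115 mm from the pivot (pivot 83 mm above the bench). Just beyond it stands a white gauge plate, 108 mm high, with a green band 54.5 to 70.5 mm above the bench and a red zone below.
- separator_bottle_center (a point): Bystander: white bottle with blue cap, 42 mm across, 103 mm high; this point is half-way up.
- polishing_tin_center (a point): Bystander: low round tin with a blue lid, 64 mm across, 28 mm high; this point is half-way up.
- wax_block_center (a point): Bystander: red block of wax, 16 x 70 x 12 mm; this point is half-way up.
Not all that is in view belongs to the job. There is more than one size of the plaster_model; the job needs the smallest.

How it is judged (in metres and radians):
On the way, in this order (a step that is already met when the one before it is completed fails the run):
1. the model stands squarely on the seat, front end to the fixture's -x side, released, with the paddle still up (x of model_center in the frame of seat between -0.01 and 0.01 m and y of model_center in the frame of seat between -0.009 and 0.009 m and z of model_center in the frame of seat between 0.01 and 0.0175 m and x of model_front in the frame of seat below -0.018 m and angle between the x axis of model_center and the x axis of seat, either way round below 0.15 rad and angle between model_center's own z axis and vertical below 0.08 rad and contact force between each of the fingers, the arm and plaster_model below 0.1 N and value of joint paddle below 0.05 rad), for 0.2 s.
2. the paddle is held down in the green band for two seconds with the model clamped (x of model_center in the frame of seat between -0.01 and 0.01 m and y of model_center in the frame of seat between -0.009 and 0.009 m and z of model_center in the frame of seat between 0.01 and 0.0175 m and x of model_front in the frame of seat below -0.018 m and angle between the x axis of model_center and the x axis of seat, either way round below 0.15 rad and angle between model_center's own z axis and vertical below 0.08 rad and contact force between each of the fingers, the arm and plaster_model below 0.1 N and value of joint paddle between 0.29 and 0.43 rad and contact force between clamp_nose and plaster_model above 2 N and contact force between any of the fingers, the arm and paddle above 2 N), for 2 s.
At the end, for the whole second after the job is handed in: Paddle still held by the robot (over 2 N) at rest at 0.29 to 0.43 rad; clamp nose on the model with over 2 N; model untouched by the robot, upright on the seat within 10 mm (x) and 9 mm (y) of centre, within 0.15 rad of square, front end to the fixture's -x (all of step 2 and linear speed of plaster_model below 0.02 m/s and velocity of joint paddle between -0.1 and 0.1 rad/s); the arm keeps its last pose, push and grip.
It fails at once if the paddle is pushed right down on its stop (beyond 0.52 rad) (value of joint paddle above 0.52 rad).
It fails at once if the separator bottle is moved by more than 30 mm (distance of separator_bottle_center from where it was at the start of the episode above 0.03 m).
It fails at once if the polishing tin is moved by more than 30 mm (distance of polishing_tin_center from where it was at the start of the episode above 0.03 m).
It fails at once if the wax block is moved by more than 30 mm (distance of wax_block_center from where it was at the start of the episode above 0.03 m).
It also fails if it takes over 50 s, if anything falls off the work surface, if the arm or the gripper's body presses on something with over 40 N, if the wrist force passes 120 N, or if a joint passes its speed limit or range.

## Robot

A 6-joint arm with a two-finger parallel gripper is mounted at the origin on a cart in front of the work surface, level with it; the furniture and walls round the work are solid. World frame = base frame: x ahead of the robot, y to its left, z up, the work surface at z = 0. Lengths are in m, angles in degrees, forces in N, time in s.
With the tool pointing down it reaches from about 0.375 to 0.9 m from the base axis. Payload 3.1 kg.
Tool frame: the origin (TCP) lies at the very end of the fingers, on their centre line; the grasp point (between the pads) lies 19 mm behind it; z points along the fingers, y is the line along which they close (so a half turn about z gives the same grasp; the last joint's range is limited). The gripper opens to 87 mm and grips with 3 to 60 N. Pads are 19 mm wide; open, the fingers measure 117 mm over their backs; the gripper's body (75 mm by 190 mm) begins 51 mm behind the grasp point.
Start: joints at [64.429, 30.224, 82.088, -0, 67.689, -10.227], TCP at [0.165, 0.603, 0.223] pointing down, gripper open.
Joint ranges: [-176.69, 176.69], [-43.24, 126.21], [12.49, 139.97], [-82, 262], [0, 151.66], [-163.58, 163.58]. Speed limits (degrees/s): [159.86, 159.86, 180, 180, 180, 180].

## Interface

Orientations are given as a 3x3 rotation matrix whose columns are the frame's x, y, z axes.
In Python, from rig import bot gives the robot as it stands.
- The arm moves only by the tool move_arm, never from a script. Its argument "increments" is a list of rows, each an object with "xyz": the shift along the tool's x, y, z in mm, a list of three; "roll": the turn about the tool's z in rad; "grip": the opening in per cent of the stroke, from 0 (shut) to 100 (fully open). A call has 1 to 5 rows; each row shifts and turns the commanded pose from where the row before left it, along the tool's axes as they then stand; what a row does not reach is not made up. A row lasts 1/12 s, in which the tool goes at most 41.7 mm and 7.16 degrees, less where a joint would pass 70% of its speed; a pose out of reach is approached as far as the arm can. A call is refused whole if a number of a shift passes 41.7 or a number of a turn 0.125, either way. A call with a gripper value outside its range is refused whole. The fingers move at their own pace and stop on an object; the grip force is fixed at half the most. Time passes only in rows, so rows that do not move let the fingers close. It gives the time, the measured TCP pose, the force, the opening and the grip force at its end, in the units of the state.
- bot.read_state(): the state, without advancing time (a new reading comes with each control period).
- bot.capture(name): name is "scene" or "top"; returns (picture, depth): 420x560x3 uint8, red, green, blue; 420x560 float32, m along the optical axis (not along the pixel's ray), 0 where there is no reading.
- bot.camera_model(name): a dict with "intrinsics" (3x3 intrinsics, pixels), "rvec" (rotation vector, rad) and "tvec" (3), from world to camera coordinates, as OpenCV has them. Camera axes: x right, y down, z forward; pixel columns grow to the right and rows downward; lengths in m; the calibration is good to about 2 mm. A picture is of the moment at which its call begins. camera_model takes no time and is no camera call.
- bot.hand_in(): hands the job in; it is judged then, once.
Trained networks look in the newest picture that a camera, given by its name, has taken for a name from the list of things; names that differ only in an ending like _2 or _b are one class to them, and where a whole thing is asked for, a point or a joint stands for the part that bears it (a point fixed in the world has none). Each returns a list of dicts, best first, with "conf" (0 to 1); they miss things now and then, are a little off and sometimes report something else, mostly with a low value. They report only what shows in the picture. A call takes as long as a camera call. They do not tell look-alikes from the thing itself.
- bot.spot_in(label, camera): "at" ([x, y, z] in m, in the coordinates of the camera as it stood for that picture, good to about 4 mm: the middle of the surface that is visible of it).
- bot.trace(label, camera): "mask" (420x560 bool, what is visible of it).
The state is a dict: "time_s": time; "joint_positions": joint angles; "qvel": joint speeds; "tau": joint torques, N m; "position": TCP position; "tcp_rot": TCP orientation; "force": force on the tool from outside, world axes, zero at the start; "moment": the same for the moment, N m; "opening": opening from 0.0 (shut) to 1.0 (fully open); "grasp_force": force on a finger pad.
Only numpy, scipy, OpenCV 4.12 (cv2) and the standard library are available. Lean on these libraries where they do the work, as an engineer would, in place of code of your own. Each camera call takes 0.05 s, during which the arm holds its last target. There are 200 camera calls.

## Working session

There is one attempt and no reset: what is moved stays moved. The work goes in short steps, Python scripts to look and compute and a tool call to move; the robot and the scene stay as the last step left them, time stands still between calls to the robot, and variables do not carry over. Pictures are saved under pics/ and viewed, at most 10 in all, crops included, and the job is handed in when it is done.

Besides the shell and the picture viewer there is one more tool, called as name([rows], argument=value, ...), one row to a line, values as JSON. move_arm: Moves the arm, as the interface text tells. Its arguments: {"type":"object","properties":{"increments":{"type":"array"}},"required":["increments"]}

```bash
ls; mkdir -p pics
cat > h.py <<'E'
import numpy as np,cv2
from rig import bot
def cam(n):
    m=bot.camera_model(n);return np.array(m["intrinsics"]),cv2.Rodrigues(np.array(m["rvec"],float))[0],np.array(m["tvec"],float).ravel()
def cloud(n,d):
    K,R,t=cam(n);v,u=np.mgrid[:420,:560]
    P=np.stack([(u-K[0,2])/K[0,0]*d,(v-K[1,2])/K[1,1]*d,d],-1)
    W=(P-t)@R; W[d<=0]=np.nan
    return W
def w(n,p):
    K,R,t=cam(n);return (np.array(p)-t)@R
E
python3 - <<'E'
from h import *
ims=[]
for n in("scene","top"):
    im,d=bot.capture(n);np.savez(f"{n}0.npz",im=im,d=d)
    cv2.imwrite(f"pics/{n}0.png",im[...,::-1])
    K,R,t=cam(n);print(n,-R.T@t,R[2])
    for l in("plaster_model","fixture","seat","paddle_press","paddle_tip","clamp_nose","separator_bottle_center","polishing_tin_center","wax_block_center"):
        print(l,[(round(r["conf"],2),np.round(w(n,r["at"]),3).tolist()) for r in bot.spot_in(l,n)][:3])
print(bot.read_state())
E
```

```text
pics
scene [0.26572499 0.63250091 0.70489954] [ 0.33386065 -0.59897844 -0.72784744]
plaster_model [(0.88, [0.674, -0.09, 0.028]), (0.72, [0.372, 0.001, 0.026]), (0.64, [0.531, 0.05, 0.033])]
fixture [(0.61, [0.528, 0.008, 0.025]), (0.42, [0.548, 0.326, 0.019])]
seat [(0.56, [0.526, 0.012, 0.021])]
paddle_press [(0.8, [0.536, -0.073, 0.096])]
paddle_tip [(0.83, [0.536, -0.071, 0.101])]
clamp_nose []
separator_bottle_center [(0.6, [0.728, 0.079, 0.062])]
polishing_tin_center [(0.6, [0.703, 0.248, 0.027]), (0.19, [0.548, 0.327, 0.019])]
wax_block_center [(0.58, [0.689, 0.398, 0.01])]
top [0.35080818 0.12560734 1.08168798] [ 0.21759573  0.03028601 -0.97556899]
plaster_model [(0.81, [0.55, 0.322, 0.017]), (0.72, [0.369, -0.008, 0.027]), (0.72, [0.674, -0.103, 0.028])]
fixture [(0.69, [0.531, 0.0, 0.011])]
seat [(0.67, [0.528, 0.002, 0.006])]
paddle_press [(0.89, [0.532, -0.085, 0.105])]
paddle_tip [(0.64, [0.533, -0.084, 0.106])]
clamp_nose []
separator_bottle_center [(0.63, [0.727, 0.067, 0.079]), (0.38, [0.529, -0.002, 0.009])]
polishing_tin_center [(0.67, [0.706, 0.231, 0.032])]
wax_bl
[... 198 characters left out ...]
.43246526e-03,
        6.76902614e+01, -1.02289469e+01]), 'qvel': array([-0.04782377, -0.01532413,  0.01867324, -0.02448573,  0.03470077,
        0.08119038]), 'tau': array([ 6.71796715e-04, -4.40013027e+01, -1.76989836e+01,  6.33242307e-02,
        5.03914710e-02, -2.72069462e-05]), 'position': array([0.16535944, 0.60271238, 0.22255872]), 'tcp_rot': array([[-9.64362847e-01,  2.64583254e-01,  2.24408303e-05],
       [ 2.64583254e-01,  9.64362848e-01, -6.68870476e-06],
       [-2.34108222e-05, -5.12870476e-07, -1.00000000e+00]]), 'force': array([ 0.31621726, -0.56541567, -0.40965525]), 'moment': array([ 0.01038045, -0.02921676,  0.03659064]), 'grasp_force': 0.0, 'opening': 0.9997075553617853}
```

View both.

View pics/scene0.png

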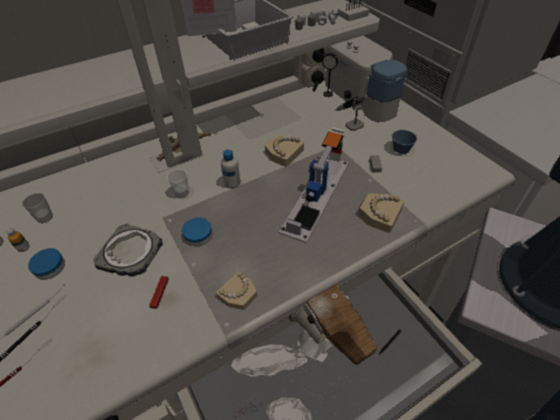

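View pics/top0.png

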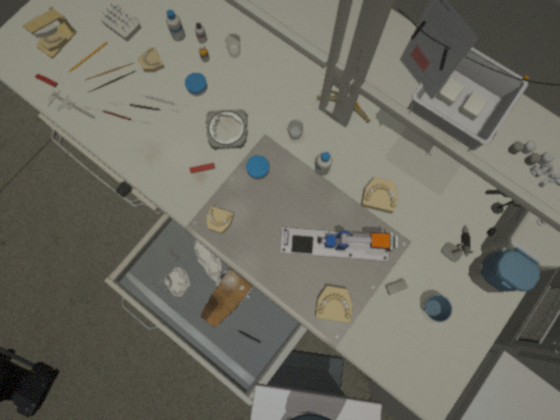

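Run:
```python
from h import *
from scipy import ndimage
for n in("scene","top"):
    z=np.load(f"{n}0.npz");im,d=z["im"].astype(int),z["d"];W=cloud(n,d)
    g=(abs(W[...,0]-.6)<.2)&(abs(W[...,2])<.008);print(n,"table z",np.nanmedian(W[...,2][g]))
    dz=W[...,2]
    for c in((.55,.322),(.37,-.005),(.675,-.1)):
        m=(np.hypot(W[...,0]-c[0],W[...,1]-c[1])<.065)&(dz>.010)&(dz<.06)
        L,k=ndimage.label(m);s=ndimage.sum(m,L,range(1,k+1));m=L==1+np.argmax(s)
        P=W[m]; r=cv2.minAreaRect((P[:,:2]*1000).astype(np.float32)); print("model",c,np.round(r[0],1),np.round(r[1],1),round(r[2],1),"z95",np.percentile(P[:,2],[5,50,95,99]).round(4),len(P))
        t=P[P[:,2]>np.percentile(P[:,2],99)-.006];print("  teeth mean",t.mean(0).round(4),"all mean",P.mean(0).round(4))
    s=im.sum(-1);m=(s<110)&(np.hypot(W[...,0]-.53,W[...,1]-.09)<.14)&(dz>.005)&(dz<.05)
    L,k=ndimage.label(m);a=ndimage.sum(m,L,range(1,k+1))
    for i in np.argsort(-a)[:3]:
        q=L==i+1;P=W[q];r=cv2.minAreaRect((P[:,:2]*1000).astype(np.float32));v,u=np.nonzero(q);print("dark",a[i],(u.mean(),v.mean()),P.mean(0).round(4),r,np.median(P[:,2]))
    o=(im[...,0]>150)&(im[...,2]<70)&(im[...,1]<120)&(np.hypot(W[...,0]-.53,W[...,1]+.08)<.06);P=W[o];r=cv2.minAreaRect((P[:,:2]*1000).astype(np.float32));print("orange",P.mean(0).round(4),r)
# enlarged crops
a=np.load("scene0.npz")["im"];b=np.load("top0.npz")["im"]
A=np.hstack([cv2.resize(a[115:315,205:405],(400,400),interpolation=2),cv2.resize(b[150:350,205:405],(400,400),interpolation=2)])
cv2.imwrite("pics/c1.png",cv2.convertScaleAbs(A,alpha=1.6)[...,::-1])
```

```text
scene table z 0.0007118727991024918
model (0.55, 0.322) [549.  322.2] [66.6 62.3] 80.8 z95 [0.0148 0.0205 0.0279 0.029 ] 927
  teeth mean [0.5491 0.3231 0.0264] all mean [0.5487 0.3254 0.0212]
model (0.37, -0.005) [375.2 -10.3] [89.5 84.1] 89.0 z95 [0.0147 0.0273 0.0375 0.0386] 1149
  teeth mean [ 0.3734 -0.0099  0.0362] all mean [ 0.3708 -0.0031  0.0277]
model (0.675, -0.1) [ 683.1 -101. ] [90.8 85.9] 84.9 z95 [0.0139 0.0272 0.0376 0.0387] 777
  teeth mean [ 0.6815 -0.103   0.0361] all mean [ 0.6748 -0.0951  0.0273]
dark 339.0 (np.float64(306.5781710914454), np.float64(216.6519174041298)) [0.5131 0.0921 0.0218] ((514.004150390625, 95.40255737304688), (42.12025451660156, 67.69927978515625), 2.9794726371765137) 0.021848255213278406
dark 167.0 (np.float64(315.4431137724551), np.float64(192.688622754491)) [0.5233 0.0247 0.0338] ((526.2235107421875, 18.646629333496094), (68.94721221923828, 24.97798728942871), 73.58577728271484) 0.03469696849809952
dark 12.0 (np.float64(311.9166666666667), np.float64(178.75)) [ 0.5474 -0.0048  0.0436] ((547.9360961914062, -4.265328884124756), (15.06269359
[... 445 characters left out ...]
mean [ 0.3712 -0.0119  0.029 ]
model (0.675, -0.1) [ 681.9 -104.3] [90.  84.9] 84.7 z95 [0.0207 0.0275 0.0383 0.0398] 962
  teeth mean [ 0.6808 -0.1044  0.0371] all mean [ 0.6762 -0.1027  0.0284]
dark 1.0 (np.float64(307.0), np.float64(240.0)) [0.5272 0.0783 0.0248] ((527.1663818359375, 78.31917572021484), (0.0, 0.0), 0.0) 0.02478096574638767
dark 1.0 (np.float64(309.0), np.float64(248.0)) [0.5069 0.0703 0.0241] ((506.9173889160156, 70.34982299804688), (0.0, 0.0), 0.0) 0.024057862794435638
orange [ 0.5397 -0.095   0.1044] ((539.545166015625, -94.61966705322266), (30.07741928100586, 38.990230560302734), 5.431541919708252)<stdin>:16: RuntimeWarning: Mean of empty slice.
  ret = um.true_divide(
```

View pics/c1.png

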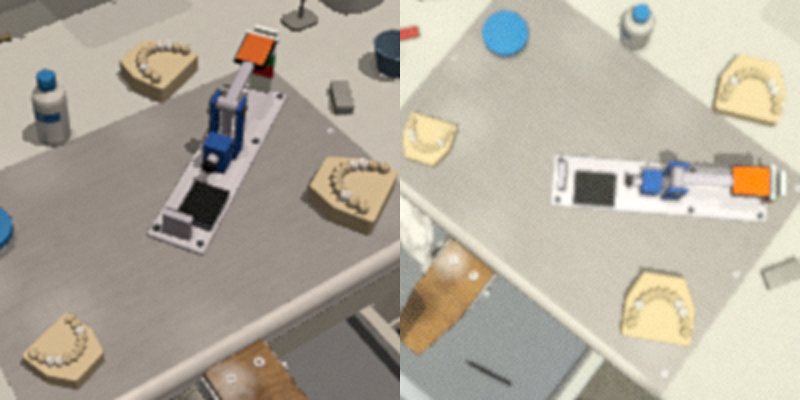

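```bash
python3 - <<'E' 2>/dev/null
from h import *
from scipy import ndimage
for n in("scene","top"):
    z=np.load(f"{n}0.npz");im,d=z["im"].astype(int),z["d"];W=cloud(n,d);dz=W[...,2]
    m=(np.hypot(W[...,0]-.5485,W[...,1]-.322)<.05)&(dz>.014);P=W[m][:,:2]*1000
    for a in(-10,-9.5):
        th=np.radians(a);ex=np.array([np.cos(th),np.sin(th)]);ey=np.array([-ex[1],ex[0]])
        X=(P-[548.5,321.8])@ex;Y=(P-[548.5,321.8])@ey
        print(n,a,"X",np.percentile(X,[.5,99.5]).round(1),"Y",np.percentile(Y,[.5,99.5]).round(1),[ (lo,np.round([Y[(X>lo)&(X<lo+6)].min(),Y[(X>lo)&(X<lo+6)].max()],1).tolist()) for lo in(-32,-26,-15,0,15,25)])
    # seat: dark, projected on z=.022
    K,R,t=cam(n);C=-R.T@t;v,u=np.mgrid[:420,:560]
    ray=np.stack([(u-K[0,2])/K[0,0],(v-K[1,2])/K[1,1],np.ones_like(u)],-1)@R
    for T in((100,130,160) ):
        Q=C+ray*((.022-C[2])/ray[...,2])[...,None]
        m=(im.sum(-1)<T)&(np.hypot(Q[...,0]-.517,Q[...,1]-.085)<.06)
        L,k=ndimage.label(m);a=ndimage.sum(m,L,range(1,k+1));m=L==1+np.argmax(a)
        m=ndimage.binary_opening(m,iterations=2);p=Q[m][:,:2]*1000
        print("seat",n,T,m.sum(),p.mean(0).round(1),cv2.minAreaRect(p.astype(np.float32)),"depth z",np.nanmedian(dz[m]),np.nanmean(W[m],0))
    # base plate white: z in 4..12
    m=(dz>.004)&(dz<.013)&(abs(W[...,0]-.53)<.07)&(W[...,1]>-.2)&(W[...,1]<.2)
    L,k=ndimage.label(m);a=ndimage.sum(m,L,range(1,k+1));m=L==1+np.argmax(a);print("base",cv2.minAreaRect((W[m][:,:2]*1000).astype(np.float32)))
    m=(dz>.085)&(np.hypot(W[...,0]-.535,W[...,1]+.09)<.06);h=(im[...,0]>1.6*im[...,1])&m;print("orange",W[h].mean(0).round(4),cv2.minAreaRect((W[h][:,:2]*1000).astype(np.float32)))
E
```

```text
scene -10 X [-30.1  31.3] Y [-31.8  33.6] [(-32, [-18.8, 21.4]), (-26, [-21.9, 25.2]), (-15, [-28.8, 29.4]), (0, [-31.9, 33.3]), (15, [-31.6, 33.9]), (25, [-32.1, 33.5])]
scene -9.5 X [-30.   31.2] Y [-31.8  33.5] [(-32, [-18.6, 21.7]), (-26, [-21.7, 24.6]), (-15, [-28.8, 29.5]), (0, [-31.9, 33.3]), (15, [-31.8, 33.8]), (25, [-32.3, 33.2])]
seat scene 100 324 [512.7  92.1] ((513.7857055664062, 93.75613403320312), (42.572242736816406, 58.94586944580078), 1.4516491889953613) depth z 0.02185560815866809 [0.51283751 0.091834   0.02180198]
seat scene 130 341 [513.   91.9] ((513.9929809570312, 93.22177124023438), (42.78279495239258, 63.04905319213867), 4.1380615234375) depth z 0.021838679314852946 [0.51314598 0.09162252 0.02172962]
seat scene 160 360 [512.7  92.3] ((513.8153076171875, 93.56636810302734), (44.24666976928711, 63.10248947143555), 2.4274871349334717) depth z 0.021817479848261108 [0.51283398 0.09198549 0.02163087]
base ((529.7123413085938, 5.04400634765625), (72.30072021484375, 290.5277099609375), 2.5634989738464355)
orange [ 0.537  -0.0929  0.1036] ((537.8970336914062, -93.70985412597656), (35.88389205932617, 44.44471740722656), 4.988430500030518)
top -10 X [-30.7  30.1] Y [-33.2  31.8] [(-32, [-21.2, 18.7]), (-26, [-24.6, 23.6]), (-15, [-29.9, 27.9]), (0, [-33.3, 31.7]), (15, [-34.1, 32.8]), (25, [-33.2, 29.2])]
top -9.5 X [-30.8  30.2] Y [-33.4  31.7] [(-32, [-20.9, 18.9]), (-26, [-24.4, 23.8]), (-15, [-29.8, 27.9]), (0, [-33.3, 31.7]), (15, [-34.2, 32.7]), (25, [-33.4, 29.0])]
```

```bash
python3 - <<'E' 2>&1 | grep -v Warn
from h import *
from scipy import ndimage
for n in("scene","top"):
    z=np.load(f"{n}0.npz");im,d=z["im"].astype(int),z["d"];W=cloud(n,d);dz=W[...,2]
    K,R,t=cam(n);C=-R.T@t;v,u=np.mgrid[:420,:560]
    ray=np.stack([(u-K[0,2])/K[0,0],(v-K[1,2])/K[1,1],np.ones_like(u)],-1)@R
    Q=C+ray*((.022-C[2])/ray[...,2])[...,None]
    near=np.hypot(Q[...,0]-.517,Q[...,1]-.08)<.06
    if n=="top":print(np.percentile(im.sum(-1)[near],[1,5,10,20,30,50]))
    for T in(150,180,210,240):
        m=(im.sum(-1)<T)&near
        L,k=ndimage.label(ndimage.binary_opening(m));
        if k==0: continue
        a=ndimage.sum(m,L,range(1,k+1));q=L==1+np.argmax(a)
        p=Q[q][:,:2]*1000;r=cv2.minAreaRect(p.astype(np.float32))
        print("seat",n,T,q.sum(),p.mean(0).round(1),np.round(r[0],1),np.round(r[1],1),round(r[2],1),np.nanmedian(dz[q]))
    B=C+ray*((.008-C[2])/ray[...,2])[...,None]
    sat=im.max(-1)-im.min(-1)
    m=(dz>.005)&(dz<.012)&(abs(W[...,0]-.53)<.07)&(W[...,1]>-.2)&(W[...,1]<.2)
    L,k=ndimage.label(m);a=ndimage.sum(m,L,range(1,k+1))
    if k: 
        q=L==1+np.argmax(a);print("base",n,q.sum(),cv2.minAreaRect((W[q][:,:2]*1000).astype(np.float32)))
        P=W[q]*1000
        # side edges per y slice
        ys=np.arange(-140,150,10);E=[(y,P[abs(P[:,1]-y)<5][:,0]) for y in ys];E=[(y,e.min(),e.max()) for y,e in E if len(e)>5]
        E=np.array(E);print("lo",np.polyfit(E[:,0],E[:,1],1),"hi",np.polyfit(E[:,0],E[:,2],1)); print(E.round(0).tolist())
    m=(dz>.03)&(dz<.05)&(np.hypot(W[...,0]-.515,W[...,1]-.125)<.04);P=W[m]*1000
    if len(P):print("stop",P.mean(0).round(1),cv2.minAreaRect(P[:,:2].astype(np.float32)))
E
```

```text
seat scene 150 364 [512.8  92.3] [513.8  93.6] [44.2 63.1] 2.4 0.021832017487137367
seat scene 180 378 [513.   92.2] [513.9  93.2] [44.9 64.6] 3.2 0.021837894129580915
seat scene 210 468 [514.4  98. ] [514.4  99.3] [80.7 51.6] 86.9 0.02210191956035526
seat scene 240 604 [517.9  86.6] [519.6  80.2] [ 57.3 119.7] 3.3 0.02215543065035762
base scene 1219 ((530.5960693359375, 5.035369873046875), (70.05309295654297, 289.7353515625), 3.511911153793335)
lo [-6.57233383e-02  4.96930654e+02] hi [5.60175930e-02 5.50503985e+02]
[[-140.0, 507.0, 564.0], [-130.0, 505.0, 563.0], [-120.0, 506.0, 561.0], [-110.0, 504.0, 560.0], [-100.0, 503.0, 558.0], [-90.0, 503.0, 540.0], [-80.0, 501.0, 536.0], [-70.0, 500.0, 533.0], [-60.0, 502.0, 531.0], [-50.0, 500.0, 528.0], [-40.0, 499.0, 522.0], [-30.0, 498.0, 519.0], [-20.0, 498.0, 516.0], [-10.0, 497.0, 516.0], [0.0, 497.0, 566.0], [10.0, 496.0, 565.0], [20.0, 495.0, 564.0], [30.0, 495.0, 563.0], [40.0, 494.0, 564.0], [50.0, 494.0, 562.0], [60.0, 493.0, 562.0], [70.0, 493.0, 560.0], [80.0, 492.0, 561.0], [90.0, 491.0, 560.0], [100.0, 490.0, 559.0], [110.0, 
[... 845 characters left out ...]
532.0], [-100.0, 502.0, 532.0], [-90.0, 502.0, 543.0], [-80.0, 501.0, 545.0], [-70.0, 502.0, 544.0], [-60.0, 500.0, 542.0], [-50.0, 500.0, 541.0], [-40.0, 496.0, 539.0], [-30.0, 497.0, 540.0], [-20.0, 498.0, 515.0], [-10.0, 496.0, 513.0], [0.0, 495.0, 563.0], [10.0, 496.0, 563.0], [20.0, 495.0, 564.0], [30.0, 494.0, 564.0], [40.0, 493.0, 561.0], [50.0, 493.0, 562.0], [60.0, 491.0, 561.0], [70.0, 541.0, 561.0], [80.0, 541.0, 558.0], [90.0, 539.0, 555.0], [100.0, 540.0, 557.0], [110.0, 490.0, 557.0], [120.0, 488.0, 560.0], [130.0, 488.0, 556.0], [140.0, 488.0, 554.0]]
stop [523.5 134.3  40.9] ((523.7861938476562, 134.15472412109375), (34.718929290771484, 10.524022102355957), 8.019808769226074)
```

```bash
cat > plan.py <<'E'
# plan.py x y z yang N : N rows from measured pose to target TCP (m) with tool y at yang deg
import sys;from h import *
x,y,z,a,N=map(float,sys.argv[1:6]);N=int(N)
s=bot.read_state();R=s["tcp_rot"];p=s["position"]
a0=np.degrees(np.arctan2(R[1,1],R[0,1]));da=(a0-a+180)%360-180;roll=np.radians(da)/N
D=(np.array([x,y,z])-p)*1000/N
print("t",round(s["time_s"],2),"p",p.round(4),"a0",a0.round(1))
for i in range(N):
    th=np.radians(a0)-roll*i
    ey=np.array([np.cos(th),np.sin(th),0]);ez=np.array([0,0,-1]);ex=np.cross(ey,ez)
    print(i,[round(float(D@e),1) for e in(ex,ey,ez)],round(roll,4))
E
python3 plan.py .5485 .3218 .11 -10 15
```

```text
t 1.0 p [0.1654 0.6027 0.2226] a0 74.7
0 [-29.6, -11.3, 7.5] 0.0985
1 [-30.6, -8.3, 7.5] 0.0985
2 [-31.2, -5.3, 7.5] 0.0985
3 [-31.6, -2.2, 7.5] 0.0985
4 [-31.7, 0.9, 7.5] 0.0985
5 [-31.4, 4.0, 7.5] 0.0985
6 [-30.9, 7.1, 7.5] 0.0985
7 [-30.0, 10.1, 7.5] 0.0985
8 [-28.9, 13.0, 7.5] 0.0985
9 [-27.5, 15.8, 7.5] 0.0985
10 [-25.8, 18.4, 7.5] 0.0985
11 [-23.8, 20.9, 7.5] 0.0985
12 [-21.7, 23.1, 7.5] 0.0985
13 [-19.3, 25.1, 7.5] 0.0985
14 [-16.7, 26.9, 7.5] 0.0985
```

move_arm([
  {"xyz":[-30,-11,7],"roll":0.0985,"grip":100},
  {"xyz":[-31,-8,7],"roll":0.0985,"grip":100},
  {"xyz":[-31,-5,7],"roll":0.0985,"grip":100},
  {"xyz":[-32,-2,7],"roll":0.0985,"grip":100},
  {"xyz":[-32,1,7],"roll":0.0985,"grip":100},
])

```text
time_s: 1.42
position: [0.2957, 0.5088, 0.1874]
tcp_rot: [[-0.722, 0.692, 0.0], [0.692, 0.722, 0.0], [0.0, 0.0, -1.0]]
force: [0.4, 0.4, -0.0]
opening: 1.003
grasp_force: 0.0
```

move_arm([
  {"xyz":[-31,4,7],"roll":0.0985,"grip":100},
  {"xyz":[-31,7,7],"roll":0.0985,"grip":100},
  {"xyz":[-30,10,7],"roll":0.0985,"grip":100},
  {"xyz":[-29,13,7],"roll":0.0985,"grip":100},
  {"xyz":[-27,16,7],"roll":0.0985,"grip":100},
])

```text
time_s: 1.83
position: [0.4233, 0.4153, 0.1523]
tcp_rot: [[-0.308, 0.951, 0.0], [0.951, 0.308, 0.0], [0.0, 0.0, -1.0]]
force: [1.1, 0.8, 0.1]
opening: 1.005
grasp_force: 0.0
```

move_arm([
  {"xyz":[-26,18,7],"roll":0.0985,"grip":100},
  {"xyz":[-24,21,7],"roll":0.0985,"grip":100},
  {"xyz":[-21,23,7],"roll":0.0985,"grip":100},
  {"xyz":[-19,25,7],"roll":0.0985,"grip":100},
  {"xyz":[0,0,0],"roll":0,"grip":100},
])

```text
time_s: 2.25
position: [0.5293, 0.3384, 0.1235]
tcp_rot: [[0.084, 0.996, 0.003], [0.996, -0.084, -0.001], [-0.001, 0.003, -1.0]]
force: [0.2, 0.8, -0.4]
opening: 1.0
grasp_force: 0.0
```

```bash
python3 plan.py .5485 .3218 .004 -10 6
```

```text
t 2.25 p [0.5293 0.3384 0.1235] a0 -4.8
0 [-2.5, 3.4, 19.9] 0.0151
1 [-2.4, 3.5, 19.9] 0.0151
2 [-2.4, 3.5, 19.9] 0.0151
3 [-2.3, 3.5, 19.9] 0.0151
4 [-2.3, 3.6, 19.9] 0.0151
5 [-2.2, 3.6, 19.9] 0.0151
```

move_arm([
  {"xyz":[-7,10,10],"roll":0.045,"grip":100},
  {"xyz":[-7,11,10],"roll":0.045,"grip":100},
  {"xyz":[0,0,20],"roll":0,"grip":100},
  {"xyz":[0,0,20],"roll":0,"grip":100},
  {"xyz":[0,0,0],"roll":0,"grip":100},
])

```text
time_s: 2.67
position: [0.5407, 0.3247, 0.061]
tcp_rot: [[0.165, 0.986, -0.007], [0.986, -0.165, -0.003], [-0.004, -0.007, -1.0]]
force: [-1.2, 0.6, -0.5]
opening: 1.003
grasp_force: 0.0
```

```bash
python3 plan.py .5485 .3218 .004 -10 3;python3 - <<'E'
from h import *
im,d=bot.capture("scene");a=im;b,_=bot.capture("top")
A=np.hstack([cv2.resize(a[230:340,180:290],(400,400),interpolation=2),cv2.resize(b[165:275,165:275],(400,400),interpolation=2)])
cv2.imwrite("pics/c2.png",cv2.convertScaleAbs(A,alpha=1.6)[...,::-1])
E
```

```text
t 2.67 p [0.5407 0.3247 0.061 ] a0 -9.5
0 [-0.5, 2.7, 19.0] 0.0028
1 [-0.5, 2.7, 19.0] 0.0028
2 [-0.5, 2.7, 19.0] 0.0028
```

View pics/c2.png

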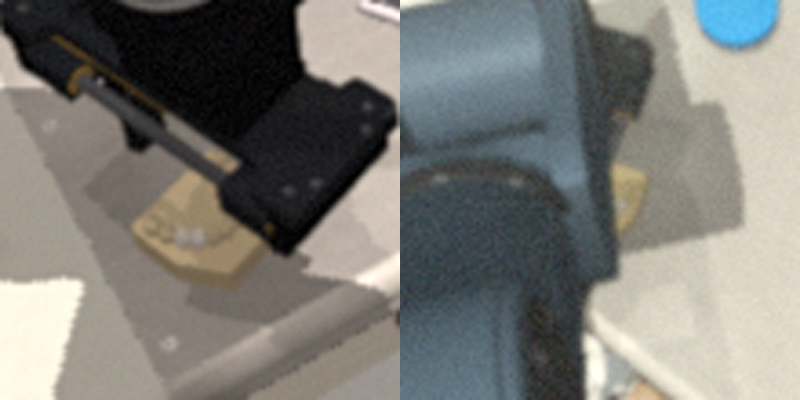

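The model (about (185,240) in the left crop) lies under the open gripper, which is at the right angle over it; descending with a small correction.

move_arm([
  {"xyz":[0,0,0],"roll":0,"grip":100},
  {"xyz":[0,0,0],"roll":0,"grip":100},
])

```text
time_s: 2.93
position: [0.5442, 0.3266, 0.066]
tcp_rot: [[0.165, 0.986, 0.003], [0.986, -0.165, 0.001], [0.001, 0.002, -1.0]]
force: [-0.8, 0.0, -0.9]
opening: 1.005
grasp_force: 0.0
```

```bash
python3 plan.py .5485 .3218 .004 -10 3
```

```text
t 2.93 p [0.5442 0.3266 0.066 ] a0 -9.5
0 [-1.4, 1.7, 20.7] 0.003
1 [-1.3, 1.7, 20.7] 0.003
2 [-1.3, 1.7, 20.7] 0.003
```

move_arm([
  {"xyz":[-4,5,5],"roll":0.009,"grip":100},
  {"xyz":[0,0,20],"roll":0,"grip":100},
  {"xyz":[0,0,20],"roll":0,"grip":100},
  {"xyz":[0,0,12],"roll":0,"grip":100},
  {"xyz":[0,0,0],"roll":0,"grip":100},
])

```text
time_s: 3.35
position: [0.546, 0.3202, 0.0052]
tcp_rot: [[0.174, 0.985, -0.004], [0.985, -0.174, -0.002], [-0.003, -0.004, -1.0]]
force: [-0.4, -0.3, 0.0]
opening: 1.001
grasp_force: 0.0
```

move_arm([
  {"xyz":[0,0,0],"roll":0,"grip":100},
  {"xyz":[0,0,0],"roll":0,"grip":100},
])

```text
time_s: 3.52
position: [0.5484, 0.3214, 0.0083]
tcp_rot: [[0.174, 0.985, 0.001], [0.985, -0.174, 0.001], [0.001, 0.001, -1.0]]
force: [-0.1, -0.1, 1.3]
opening: 1.002
grasp_force: 0.0
```

move_arm([
  {"xyz":[0,0,4],"roll":0,"grip":100},
  {"xyz":[0,0,0],"roll":0,"grip":60},
  {"xyz":[0,0,0],"roll":0,"grip":30},
  {"xyz":[0,0,0],"roll":0,"grip":30},
  {"xyz":[0,0,0],"roll":0,"grip":30},
])

```text
time_s: 3.93
position: [0.5478, 0.3213, 0.0039]
tcp_rot: [[0.174, 0.985, 0.001], [0.985, -0.174, 0.0], [0.0, 0.001, -1.0]]
force: [0.5, -0.5, 0.0]
opening: 0.779
grasp_force: 0.0
```

move_arm([
  {"xyz":[0,0,0],"roll":0,"grip":30},
  {"xyz":[0,0,0],"roll":0,"grip":30},
  {"xyz":[0,0,0],"roll":0,"grip":30},
  {"xyz":[0,0,0],"roll":0,"grip":30},
  {"xyz":[0,0,0],"roll":0,"grip":30},
])

```text
time_s: 4.35
position: [0.548, 0.3213, 0.0038]
tcp_rot: [[0.174, 0.985, 0.001], [0.985, -0.174, 0.0], [0.0, 0.001, -1.0]]
force: [0.6, -0.1, 2.4]
opening: 0.707
grasp_force: 30.0
```

move_arm([
  {"xyz":[0,0,-10],"roll":0,"grip":30},
  {"xyz":[0,0,-25],"roll":0,"grip":30},
  {"xyz":[0,0,-30],"roll":0,"grip":30},
  {"xyz":[0,0,-25],"roll":0,"grip":30},
  {"xyz":[0,0,0],"roll":0,"grip":30},
])

```text
time_s: 4.77
position: [0.5508, 0.3226, 0.0992]
tcp_rot: [[0.174, 0.985, 0.009], [0.985, -0.174, 0.004], [0.005, 0.008, -1.0]]
force: [0.4, 0.5, -0.5]
opening: 0.705
grasp_force: 30.0
```

```bash
python3 plan.py .5148 .0908 .094 3.5 10
```

```text
t 4.77 p [0.5508 0.3226 0.0992] a0 -10.0
0 [-23.5, 0.5, 0.5] -0.0236
1 [-23.5, -0.1, 0.5] -0.0236
2 [-23.5, -0.6, 0.5] -0.0236
3 [-23.4, -1.2, 0.5] -0.0236
4 [-23.4, -1.7, 0.5] -0.0236
5 [-23.3, -2.3, 0.5] -0.0236
6 [-23.3, -2.8, 0.5] -0.0236
7 [-23.2, -3.4, 0.5] -0.0236
8 [-23.1, -3.9, 0.5] -0.0236
9 [-23.0, -4.5, 0.5] -0.0236
```

move_arm([
  {"xyz":[-20,0,0],"roll":-0.0236,"grip":30},
  {"xyz":[-24,0,0],"roll":-0.0236,"grip":30},
  {"xyz":[-24,0,0],"roll":-0.0236,"grip":30},
  {"xyz":[-24,-1,0],"roll":-0.0236,"grip":30},
  {"xyz":[-24,-2,0],"roll":-0.0236,"grip":30},
])

```text
time_s: 5.18
position: [0.5289, 0.2054, 0.093]
tcp_rot: [[0.055, 0.998, -0.002], [0.998, -0.055, -0.0], [-0.0, -0.002, -1.0]]
force: [0.1, -1.1, -1.5]
opening: 0.704
grasp_force: 30.0
```

move_arm([
  {"xyz":[-24,-2,0],"roll":-0.0236,"grip":30},
  {"xyz":[-24,-3,0],"roll":-0.0236,"grip":30},
  {"xyz":[-24,-3,0],"roll":-0.0236,"grip":30},
  {"xyz":[-24,-4,0],"roll":-0.0236,"grip":30},
  {"xyz":[-20,-4,0],"roll":-0.0236,"grip":30},
])

```text
time_s: 5.6
position: [0.5115, 0.0891, 0.0931]
tcp_rot: [[-0.062, 0.998, -0.002], [0.998, 0.062, -0.0], [0.0, -0.002, -1.0]]
force: [-0.1, 0.0, -1.1]
opening: 0.704
grasp_force: 30.0
```

move_arm([
  {"xyz":[0,0,0],"roll":0,"grip":30},
  {"xyz":[0,0,0],"roll":0,"grip":30},
  {"xyz":[0,0,0],"roll":0,"grip":30},
  {"xyz":[0,0,0],"roll":0,"grip":30},
])

```text
time_s: 5.93
position: [0.5127, 0.0914, 0.0934]
tcp_rot: [[-0.062, 0.998, -0.0], [0.998, 0.062, 0.0], [0.0, -0.0, -1.0]]
force: [-0.6, -0.2, -1.7]
opening: 0.707
grasp_force: 30.0
```

```bash
python3 plan.py .5148 .0908 .060 3.5 3
python3 - <<'E'
from h import *
im,d=bot.capture("scene");np.savez("scene1.npz",im=im,d=d);b,_=bot.capture("top")
A=np.hstack([cv2.resize(im[140:280,240:380],(400,400),interpolation=2),cv2.resize(b[170:310,230:370],(400,400),interpolation=2)])
cv2.imwrite("pics/c3.png",cv2.convertScaleAbs(A,alpha=1.6)[...,::-1])
r=bot.trace("plaster_model","scene");W=cloud("scene",d)
for q in r:
    P=W[q["mask"]];P=P[~np.isnan(P[:,0])];print(q["conf"],P.mean(0).round(3),P.min(0).round(3),P.max(0).round(3),len(P))
E
```

```text
t 5.93 p [0.5127 0.0914 0.0934] a0 3.5
0 [-0.2, 0.7, 11.1] 0.0002
1 [-0.2, 0.7, 11.1] 0.0002
2 [-0.2, 0.7, 11.1] 0.0002
0.93 [0.513 0.102 0.109] [0.474 0.061 0.089] [0.545 0.128 0.17 ] 729
0.65 [ 0.371 -0.     0.026] [ 0.333 -0.085 -0.002] [0.417 0.035 0.04 ] 1244
0.5 [ 0.668 -0.115  0.046] [ 0.532 -0.18  -0.001] [0.706 0.123 0.264] 48
```

View pics/c3.png

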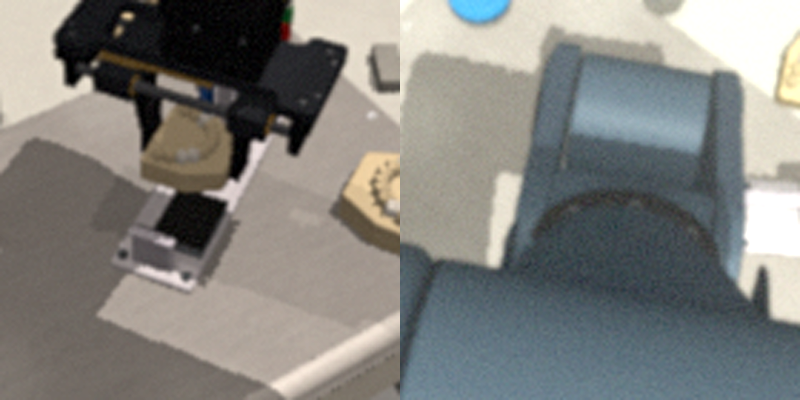

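```bash
python3 - <<'E' 2>&1 | grep -v Warn
from h import *
th=np.radians(3.5);ex=np.array([np.cos(th),np.sin(th)]);ey=np.array([-ex[1],ex[0]]);c=np.array([514.8,90.8])
z=np.load("scene1.npz");im,d=z["im"].astype(int),z["d"];W=cloud("scene",d)*1000
def F(W): return (W[...,:2]-c)@ex,(W[...,:2]-c)@ey
X,Y=F(W);Z=W[...,2]
m=(abs(X)<45)&(abs(Y)<50)&(Z>88)&(Z<122)&(im[...,0]>im[...,2]*1.25)&(im[...,0]>60)
print("held n",m.sum(),"X",np.percentile(X[m],[1,99]),"Z",np.percentile(Z[m],[1,99]))
f=m&(Z>92)&(Z<106)&(X>-3)&(X<25);print("face Y",np.percentile(Y[f],[50,75,90,97]),"slope",np.polyfit(X[f&(Y>28)],Y[f&(Y>28)],1))
for nm in("scene1","scene0","top0"):
    z=np.load(nm+".npz");im,d=z["im"].astype(int),z["d"];n=nm[:-1]
    W=cloud(n,d)*1000;X,Y=F(W);Z=W[...,2];s=im.sum(-1)
    q=(abs(X)<40)&(abs(Y)<36)&(Z>15)&(Z<28)&(s<(240 if n=="top" else 160))
    print(nm,q.sum(),"seat X",np.percentile(X[q],[1,3,97,99]).round(1),"Y",np.percentile(Y[q],[1,3,97,99]).round(1))
    q=(abs(X-12)<12)&(Y>30)&(Y<60)&(Z>37)&(Z<46);print("  stop top Y",np.percentile(Y[q],[2,50,98]).round(1),"z",np.median(Z[q]))
    q=(abs(X-10)<35)&(Y>30)&(Y<60)&(Z>30)&(Z<46);print("  stop X",np.percentile(X[q],[2,98]).round(1))
    q=(abs(X-12)<25)&(Y>-60)&(Y<-30)&(Z>28)&(Z<60);print("  nose/blk front Y",np.percentile(Y[q],[50,90,98]).round(1) if q.any() else None)
E
```

```text
held n 622 X [-30.79864988  27.89360843] Z [ 91.67993797 118.12253558]
face Y [34.27278889 34.8876246  35.34907981 35.94927669] slope [1.34647560e-02 3.42683178e+01]
scene1 360 seat X [-21.2 -20.7  20.8  21.9] Y [-27.5 -25.4  26.7  27.5]
  stop top Y [37.4 45.9 50.6] z 41.20569947933642
  stop X [-4.1 27.8]
  nose/blk front Y None
scene0 356 seat X [-21.2 -20.8  19.7  20.8] Y [-28.9 -26.8  26.2  27.1]
  stop top Y [37.2 45.8 50. ] z 41.42617816721442
  stop X [-4.4 27.9]
  nose/blk front Y [-47.2 -40.2 -38.7]
top0 311 seat X [-20.1 -19.2  20.5  21.2] Y [-26.  -24.9  23.6  24.5]
  stop top Y [37.1 42.9 48.7] z 41.54599279894019
  stop X [-5.2 28.4]
  nose/blk front Y [-48.4 -41.3 -40.9]
```

move_arm([
  {"xyz":[-1.6,1.6,10],"roll":0,"grip":30},
  {"xyz":[0,0,15],"roll":0,"grip":30},
  {"xyz":[0,0,15],"roll":0,"grip":30},
  {"xyz":[0,0,12],"roll":0,"grip":30},
  {"xyz":[0,0,5],"roll":0,"grip":30},
])

```text
time_s: 6.5
position: [0.5134, 0.0893, 0.0345]
tcp_rot: [[-0.061, 0.998, -0.003], [0.998, 0.061, 0.0], [0.0, -0.003, -1.0]]
force: [-0.4, 0.2, -1.7]
opening: 0.702
grasp_force: 30.0
```

move_arm([
  {"xyz":[0,0,0],"roll":0,"grip":30},
  {"xyz":[0,0,0],"roll":0,"grip":30},
  {"xyz":[0,0,0],"roll":0,"grip":30},
])

```text
time_s: 6.75
position: [0.5149, 0.0891, 0.0369]
tcp_rot: [[-0.061, 0.998, 0.001], [0.998, 0.061, -0.0], [-0.0, 0.001, -1.0]]
force: [0.5, -0.4, -2.1]
opening: 0.707
grasp_force: 30.0
```

move_arm([
  {"xyz":[0,0,5],"roll":0,"grip":30},
  {"xyz":[0,0,4],"roll":0,"grip":30},
  {"xyz":[0,0,0],"roll":0,"grip":30},
  {"xyz":[0,0,0],"roll":0,"grip":30},
  {"xyz":[0,0,0],"roll":0,"grip":30},
])

```text
time_s: 7.17
position: [0.5145, 0.089, 0.0276]
tcp_rot: [[-0.061, 0.998, 0.0], [0.998, 0.061, -0.0], [-0.0, 0.0, -1.0]]
force: [-0.7, 0.8, -1.5]
opening: 0.706
grasp_force: 30.0
```

move_arm([
  {"xyz":[0,0,1],"roll":0,"grip":30},
  {"xyz":[0,0,1],"roll":0,"grip":30},
  {"xyz":[0,0,0],"roll":0,"grip":30},
  {"xyz":[0,0,0],"roll":0,"grip":30},
])

```text
time_s: 7.5
position: [0.5146, 0.089, 0.0258]
tcp_rot: [[-0.061, 0.998, 0.001], [0.998, 0.061, -0.0], [-0.0, 0.001, -1.0]]
force: [-0.2, -0.4, 1.0]
opening: 0.706
grasp_force: 30.0
```

move_arm([
  {"xyz":[0,0,0],"roll":0,"grip":80},
  {"xyz":[0,0,0],"roll":0,"grip":100},
  {"xyz":[0,0,0],"roll":0,"grip":100},
  {"xyz":[0,0,0],"roll":0,"grip":100},
  {"xyz":[0,0,0],"roll":0,"grip":100},
])

```text
time_s: 7.92
position: [0.5144, 0.089, 0.0255]
tcp_rot: [[-0.061, 0.998, -0.0], [0.998, 0.061, 0.0], [0.0, -0.0, -1.0]]
force: [-0.3, -0.0, -0.4]
opening: 0.968
grasp_force: 0.0
```

move_arm([
  {"xyz":[0,0,-5],"roll":0,"grip":100},
  {"xyz":[0,0,-15],"roll":0,"grip":100},
  {"xyz":[0,0,-30],"roll":0,"grip":100},
  {"xyz":[0,0,-35],"roll":0,"grip":100},
  {"xyz":[0,0,-35],"roll":0,"grip":100},
])

```text
time_s: 8.33
position: [0.5136, 0.089, 0.1466]
tcp_rot: [[-0.061, 0.998, -0.002], [0.998, 0.061, 0.0], [0.0, -0.002, -1.0]]
force: [0.1, 0.3, -0.1]
opening: 1.001
grasp_force: 0.0
```

move_arm([
  {"xyz":[0,0,-20],"roll":0,"grip":50},
  {"xyz":[0,0,0],"roll":0,"grip":0},
  {"xyz":[0,0,0],"roll":0,"grip":0},
  {"xyz":[0,0,0],"roll":0,"grip":0},
])

```text
time_s: 8.67
position: [0.5136, 0.089, 0.1651]
tcp_rot: [[-0.061, 0.998, -0.001], [0.998, 0.061, 0.0], [0.0, -0.001, -1.0]]
force: [-0.7, -0.5, -0.0]
opening: 0.78
grasp_force: 0.0
```

```bash
cat > chk.py <<'E'
from h import *
import sys
th=np.radians(3.5);ex=np.array([np.cos(th),np.sin(th)]);ey=np.array([-ex[1],ex[0]]);c=np.array([514.3,90.4])
nm=sys.argv[1];im,d=bot.capture("scene");W=cloud("scene",d)*1000
X=(W[...,:2]-c)@ex;Y=(W[...,:2]-c)@ey;Z=W[...,2];I=im.astype(int)
m=(abs(X)<45)&(abs(Y)<45)&(Z>27)&(Z<60)&(I[...,0]>I[...,2]*1.25)&(I[...,0]>60)
p=np.stack([X[m],Y[m]],-1).astype(np.float32);print(m.sum(),"X",np.percentile(X[m],[1,99]).round(1),"Y",np.percentile(Y[m],[1,99]).round(1),"Z",np.percentile(Z[m],[1,50,99]).round(1),cv2.minAreaRect(p))
b,_=bot.capture("top")
A=np.hstack([cv2.resize(im[110:250,240:380],(400,400),interpolation=2),cv2.resize(b[170:310,260:400],(400,400),interpolation=2)])
cv2.imwrite(f"pics/{nm}.png",cv2.convertScaleAbs(A,alpha=1.6)[...,::-1])
E
python3 chk.py c4; python3 plan.py .5385 -.094 .16 3.5 8
```

```text
568 X [-30.1  30. ] Y [-28.3  32.9] Z [28.2 42.3 50.8] ((0.052490234375, 1.8410797119140625), (65.9228286743164, 60.958927154541016), 88.0462417602539)
t 8.77 p [0.5132 0.0891 0.1642] a0 3.5
0 [-23.0, 1.8, 0.5] -0.0
1 [-23.0, 1.8, 0.5] -0.0
2 [-23.0, 1.8, 0.5] -0.0
3 [-23.0, 1.8, 0.5] -0.0
4 [-23.0, 1.8, 0.5] -0.0
5 [-23.0, 1.8, 0.5] -0.0
6 [-23.0, 1.8, 0.5] -0.0
7 [-23.0, 1.8, 0.5] -0.0
```

View pics/c4.png

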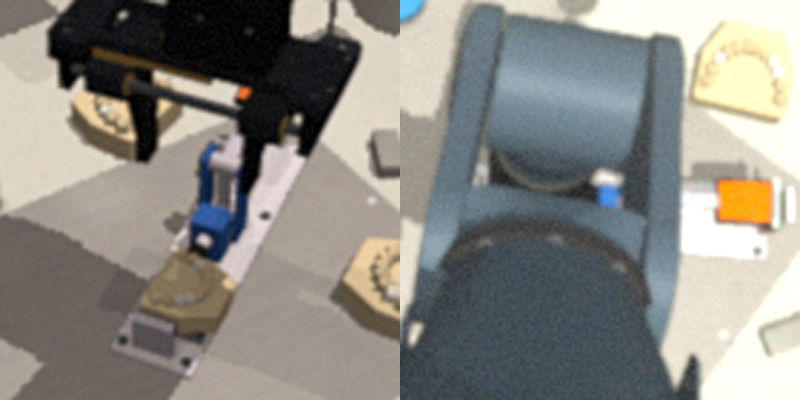

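move_arm([
  {"xyz":[-20,2,0],"roll":0,"grip":0},
  {"xyz":[-24,2,0],"roll":0,"grip":0},
  {"xyz":[-24,2,0],"roll":0,"grip":0},
  {"xyz":[-24,2,0],"roll":0,"grip":0},
  {"xyz":[-24,2,0],"roll":0,"grip":0},
])

```text
time_s: 9.18
position: [0.5306, -0.0269, 0.1639]
tcp_rot: [[-0.061, 0.998, -0.003], [0.998, 0.061, 0.001], [0.001, -0.003, -1.0]]
force: [-0.6, 0.1, 0.3]
opening: 0.308
grasp_force: 0.0
```

move_arm([
  {"xyz":[-24,2,0],"roll":0,"grip":0},
  {"xyz":[-24,1,0],"roll":0,"grip":0},
  {"xyz":[-18,1,0],"roll":0,"grip":0},
  {"xyz":[0,0,0],"roll":0,"grip":0},
  {"xyz":[0,0,0],"roll":0,"grip":0},
])

```text
time_s: 9.6
position: [0.5387, -0.0922, 0.164]
tcp_rot: [[-0.059, 0.998, -0.003], [0.998, 0.059, 0.001], [0.002, -0.003, -1.0]]
force: [-0.2, 1.6, 0.5]
opening: 0.015
grasp_force: 0.0
```

```bash
python3 plan.py .538 -.093 .112 3.5 3;python3 chk.py c5
```

```text
t 9.6 p [ 0.5387 -0.0922  0.164 ] a0 3.4
0 [-0.2, -0.3, 17.3] -0.0008
1 [-0.2, -0.3, 17.3] -0.0008
2 [-0.2, -0.3, 17.3] -0.0008
546 X [-30.   30.5] Y [-28.5  32.7] Z [33.  42.4 50.7] ((0.4169940948486328, 0.5571517944335938), (65.66155242919922, 62.05447006225586), 89.78205871582031)
```

View pics/c5.png

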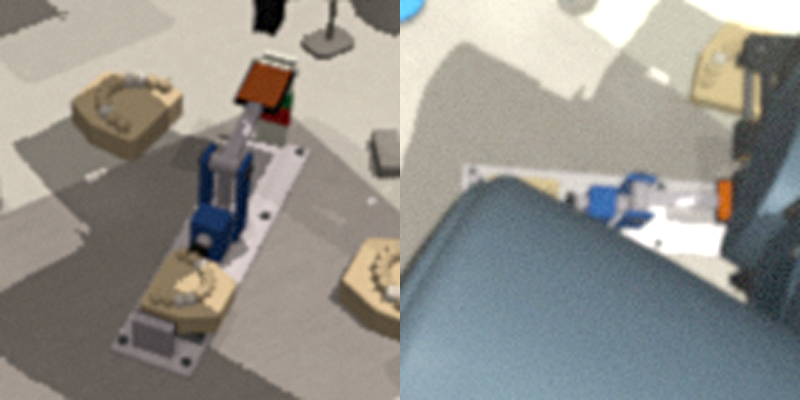

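The model sits square on the seat (left crop about (190,285)), and the closed fingers (265,12) are above the orange pad (265,85). Pressing in small steps.

move_arm([
  {"xyz":[0,0,15],"roll":0,"grip":0},
  {"xyz":[0,0,18],"roll":0,"grip":0},
  {"xyz":[0,0,12],"roll":0,"grip":0},
  {"xyz":[0,0,0],"roll":0,"grip":0},
  {"xyz":[0,0,0],"roll":0,"grip":0},
])

```text
time_s: 10.12
position: [0.5387, -0.0904, 0.1199]
tcp_rot: [[-0.062, 0.998, -0.002], [0.998, 0.062, 0.001], [0.001, -0.002, -1.0]]
force: [0.5, -0.8, 0.5]
opening: 0.004
grasp_force: 0.0
```

move_arm([
  {"xyz":[0,0,4],"roll":0,"grip":0},
  {"xyz":[0,0,5],"roll":0,"grip":0},
  {"xyz":[0,0,5],"roll":0,"grip":0},
  {"xyz":[0,0,4],"roll":0,"grip":0},
  {"xyz":[0,0,0],"roll":0,"grip":0},
])

```text
time_s: 10.53
position: [0.5395, -0.0918, 0.102]
tcp_rot: [[-0.061, 0.998, -0.0], [0.998, 0.061, 0.0], [0.0, -0.0, -1.0]]
force: [-0.2, 0.4, 0.4]
opening: 0.005
grasp_force: 0.3
```

move_arm([
  {"xyz":[0,0,4],"roll":0,"grip":0},
  {"xyz":[0,0,4],"roll":0,"grip":0},
  {"xyz":[0,0,4],"roll":0,"grip":0},
  {"xyz":[0,0,4],"roll":0,"grip":0},
  {"xyz":[0,0,0],"roll":0,"grip":0},
])

```text
time_s: 10.95
position: [0.54, -0.0925, 0.0862]
tcp_rot: [[-0.061, 0.998, 0.001], [0.998, 0.061, -0.001], [-0.001, 0.001, -1.0]]
force: [-0.4, -3.7, 3.7]
opening: 0.006
grasp_force: 1.7
```

move_arm([
  {"xyz":[0,0,3],"roll":0,"grip":0},
  {"xyz":[0,0,3],"roll":0,"grip":0},
  {"xyz":[0,0,2],"roll":0,"grip":0},
  {"xyz":[0,0,0],"roll":0,"grip":0},
  {"xyz":[0,0,0],"roll":0,"grip":0},
])

```text
time_s: 11.37
position: [0.5401, -0.0924, 0.0791]
tcp_rot: [[-0.061, 0.998, 0.001], [0.998, 0.061, -0.001], [-0.001, 0.001, -1.0]]
force: [-0.9, -3.6, 7.0]
opening: 0.003
grasp_force: 3.6
```

```bash
python3 chk.py c6; python3 -c "
from rig import bot
s=bot.read_state();print(s['position'],s['force'])"
python3 - <<'E'
import cv2;a=cv2.imread('pics/c6.png')
E
sed -i 's/^A=np.hstack.*/A=cv2.resize(im[110:230,280:400],(600,600),interpolation=2)/' chk.py; python3 chk.py c7
```

```text
542 X [-30.9  28.9] Y [-25.1  37.2] Z [30.7 42.4 50.9] ((-0.2834453582763672, 4.190195083618164), (69.54258728027344, 61.531700134277344), 89.90731811523438)
[ 0.54005392 -0.09239387  0.07915893] [-1.00365979 -3.37247987  6.02728591]
543 X [-30.8  29.2] Y [-26.9  36.5] Z [31.9 42.4 51.1] ((-0.36155128479003906, 1.4644889831542969), (73.13286590576172, 62.050437927246094), 89.81842041015625)
```

View pics/c7.png

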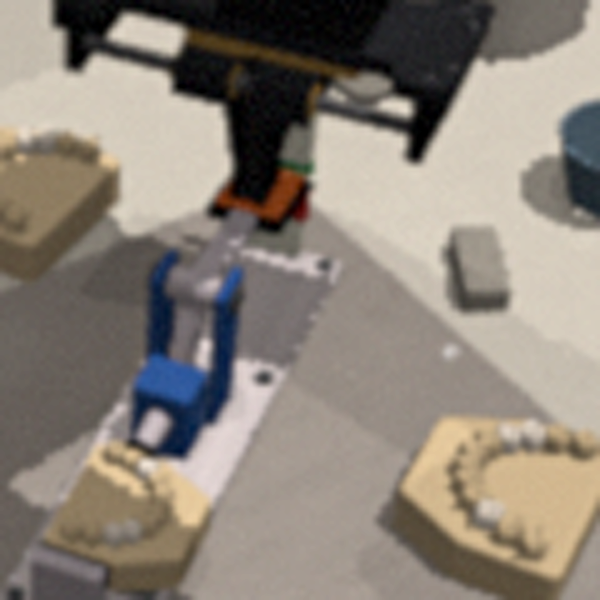

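move_arm([
  {"xyz":[0,0,2],"roll":0,"grip":0},
  {"xyz":[0,0,1.5],"roll":0,"grip":0},
  {"xyz":[0,0,0],"roll":0,"grip":0},
  {"xyz":[0,0,0],"roll":0,"grip":0},
  {"xyz":[0,0,0],"roll":0,"grip":0},
])

```text
time_s: 11.98
position: [0.54, -0.0921, 0.0759]
tcp_rot: [[-0.061, 0.998, 0.001], [0.998, 0.061, -0.001], [-0.001, 0.001, -1.0]]
force: [-0.5, -1.9, 8.3]
opening: 0.004
grasp_force: 4.5
```

Run:
```python
from h import *
im,d=bot.capture("scene");W=cloud("scene",d)*1000;I=im.astype(int)
print(bot.read_state()["position"],bot.read_state()["force"])
th=np.radians(3.5);ex=np.array([np.cos(th),np.sin(th)]);ey=np.array([-ex[1],ex[0]]);c=np.array([514.3,90.4])
X=(W[...,:2]-c)@ex;Y=(W[...,:2]-c)@ey;Z=W[...,2]
o=(I[...,0]>1.6*I[...,1])&(abs(X-12)<30)&(Y<-140)&(Y>-220)&(Z>40)&(Z<110)
for y in range(-212,-150,6):
    q=o&(abs(Y-y)<3)
    if q.sum()>2:print(y,q.sum(),np.percentile(Z[q],[50,90]).round(1))
# arm bar between pivot and pad
q=(abs(X-12)<8)&(Y<-112)&(Y>-160)&(Z>55)&(Z<105)&~o
if q.sum()>8:
    print("bar",q.sum(),"slope",np.polyfit(Y[q],Z[q],1))
W0=cloud("scene",np.load("scene0.npz")["d"])*1000;X=(W0[...,:2]-c)@ex;Y=(W0[...,:2]-c)@ey;Z=W0[...,2]
q=(abs(X-12)<8)&(Y<-112)&(Y>-160)&(Z>75)&(Z<115);print("bar0",q.sum(),np.polyfit(Y[q],Z[q],1))
```

```text
[ 0.5400362  -0.09218392  0.07591234] [-0.48080657 -3.48860909  8.35879161]
-206 6 [70.3 71.2]
-200 9 [70.3 71.7]
-194 6 [72.6 77.1]
-188 13 [73.1 77. ]
-182 10 [74.4 91.1]
-176 22 [ 77.7 100.3]
-170 31 [76.7 89.1]
-164 9 [75.4 76.2]
bar 68 slope [  0.19806226 107.2344218 ]
bar0 97 [-0.19448385 66.84237233]
```

Paddle angle measures 0.36–0.39 rad with 8.3 N. Holding.

move_arm([
  {"xyz":[0,0,0],"roll":0,"grip":0},
  {"xyz":[0,0,0],"roll":0,"grip":0},
  {"xyz":[0,0,0],"roll":0,"grip":0},
  {"xyz":[0,0,0],"roll":0,"grip":0},
  {"xyz":[0,0,0],"roll":0,"grip":0},
])

```text
time_s: 12.45
position: [0.54, -0.0922, 0.0759]
tcp_rot: [[-0.061, 0.998, 0.001], [0.998, 0.061, -0.001], [-0.001, 0.001, -1.0]]
force: [-1.1, -2.9, 8.8]
opening: 0.005
grasp_force: 4.4
```

move_arm([
  {"xyz":[0,0,0],"roll":0,"grip":0},
  {"xyz":[0,0,0],"roll":0,"grip":0},
  {"xyz":[0,0,0],"roll":0,"grip":0},
  {"xyz":[0,0,0],"roll":0,"grip":0},
  {"xyz":[0,0,0],"roll":0,"grip":0},
])

```text
time_s: 12.87
position: [0.54, -0.0922, 0.0759]
tcp_rot: [[-0.061, 0.998, 0.001], [0.998, 0.061, -0.001], [-0.001, 0.001, -1.0]]
force: [-1.2, -3.2, 8.9]
opening: 0.004
grasp_force: 4.4
```

move_arm([
  {"xyz":[0,0,0],"roll":0,"grip":0},
  {"xyz":[0,0,0],"roll":0,"grip":0},
  {"xyz":[0,0,0],"roll":0,"grip":0},
  {"xyz":[0,0,0],"roll":0,"grip":0},
  {"xyz":[0,0,0],"roll":0,"grip":0},
])

```text
time_s: 13.28
position: [0.54, -0.0922, 0.0759]
tcp_rot: [[-0.061, 0.998, 0.001], [0.998, 0.061, -0.001], [-0.001, 0.001, -1.0]]
force: [-1.5, -2.5, 8.7]
opening: 0.006
grasp_force: 4.5
```

move_arm([
  {"xyz":[0,0,0],"roll":0,"grip":0},
  {"xyz":[0,0,0],"roll":0,"grip":0},
  {"xyz":[0,0,0],"roll":0,"grip":0},
  {"xyz":[0,0,0],"roll":0,"grip":0},
  {"xyz":[0,0,0],"roll":0,"grip":0},
])

```text
time_s: 13.7
position: [0.54, -0.0922, 0.0759]
tcp_rot: [[-0.061, 0.998, 0.001], [0.998, 0.061, -0.001], [-0.001, 0.001, -1.0]]
force: [-1.3, -2.9, 8.8]
opening: 0.002
grasp_force: 4.5
```

move_arm([
  {"xyz":[0,0,0],"roll":0,"grip":0},
  {"xyz":[0,0,0],"roll":0,"grip":0},
  {"xyz":[0,0,0],"roll":0,"grip":0},
  {"xyz":[0,0,0],"roll":0,"grip":0},
  {"xyz":[0,0,0],"roll":0,"grip":0},
])

```text
time_s: 14.12
position: [0.54, -0.0922, 0.0759]
tcp_rot: [[-0.061, 0.998, 0.001], [0.998, 0.061, -0.001], [-0.001, 0.001, -1.0]]
force: [-1.3, -2.7, 8.8]
opening: 0.006
grasp_force: 4.5
```

move_arm([
  {"xyz":[0,0,0],"roll":0,"grip":0},
  {"xyz":[0,0,0],"roll":0,"grip":0},
  {"xyz":[0,0,0],"roll":0,"grip":0},
  {"xyz":[0,0,0],"roll":0,"grip":0},
  {"xyz":[0,0,0],"roll":0,"grip":0},
])

```text
time_s: 14.53
position: [0.54, -0.0922, 0.0759]
tcp_rot: [[-0.061, 0.998, 0.001], [0.998, 0.061, -0.001], [-0.001, 0.001, -1.0]]
force: [-0.8, -1.9, 8.8]
opening: 0.008
grasp_force: 4.5
```

move_arm([
  {"xyz":[0,0,0],"roll":0,"grip":0},
  {"xyz":[0,0,0],"roll":0,"grip":0},
  {"xyz":[0,0,0],"roll":0,"grip":0},
  {"xyz":[0,0,0],"roll":0,"grip":0},
  {"xyz":[0,0,0],"roll":0,"grip":0},
])

```text
time_s: 14.95
position: [0.54, -0.0922, 0.0759]
tcp_rot: [[-0.061, 0.998, 0.001], [0.998, 0.061, -0.001], [-0.001, 0.001, -1.0]]
force: [-1.3, -3.0, 7.6]
opening: 0.004
grasp_force: 4.5
```

```bash
python3 chk.py c8; python3 -c "
from rig import bot
print(bot.hand_in())"
```

```text
546 X [-30.8  29.3] Y [-25.2  36.9] Z [30.4 42.5 51.4] ((-0.5120048522949219, 2.688762664794922), (61.68513107299805, 70.3556137084961), 1.4812523126602173)
the job is handed in; nothing more can be done
None
```

I put the smallest plaster model on the rubber seat, released it, and clamped it with the paddle at about 0.36–0.39 rad (8–9 N) for about 3 s. I handed the job in still holding it down; no verdict came back.

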